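# Scrape the carrot ends off the cutting board

## Task

Clear the cutting board: take the scraper block, stand its foot on the board behind the two carrot ends and wipe both of them over the edge into the white scrap tray. Move the carrot ends with the scraper only, never touching them with the gripper or arm. Then stand the scraper upright on the board and let go.

Things in the scene. Friction and masses are not known exactly. Their poses are not given: they have to be found in the camera images.
- scraper_center (a point): Centre of the scraper: loose upright block 130 mm long (own x), 30 thick (own y: grip here), 70 high, 0.3 kg. Bright steel foot 22 mm high, brown wood above; top 32 mm only 100 long. It stands on the table beside the board's +y end; the point is 35 mm above its underside. Either long face wipes. The pale wooden press with a round knob near it is not for this job.
- board: Fixed pale wooden cutting board with scrap tray. Origin: centre of the board's underside, at table height. Board 200 mm (own x) by 300 (own y), top 40 above the origin. The open white tray butts against its -y end: outside x -105 to 105, y -280 to -150 mm, rim 34 high (6 below the board's top), walls and floor 3. Wipe along the board's own -y.
- end1_center (a point): Centre of one carrot end, a loose orange tapered stub 30 mm across and 18 high, 12 g, cut face down on the board's -x half; the point is 9 mm above its underside. It slides when pushed and drops off the edge once its middle is past it.
- end2_center (a point): Centre of the other carrot end, the same, on the board's +x half. At the start the two are at most 70 mm apart along the board's x, and lie from 70 mm to the -y side to 50 mm to the +y side of the board's middle.

How it is judged:
By the outcome, as a careful person would: the job done as asked, in the order asked, and still so for the second after the job is handed in, with the robot touching nothing.
It also fails if it takes over 48 s, if anything falls off the work surface, if the arm or the gripper's body presses on something with over 40 N, if the wrist force passes 120 N, or if a joint passes its speed limit or range.

## Robot

A 7-joint arm with a two-finger parallel gripper is mounted at the origin on the work surface. World frame = base frame: x ahead of the robot, y to its left, z up, the work surface at z = 0. Lengths are in mm, angles in rad, forces in N, time in s.
With the tool pointing down it reaches from about 425 to 950 mm from the base axis. Payload 16.7 kg.
Tool frame: the origin (TCP) lies at the very end of the fingers, on their centre line; the grasp point (between the pads) lies 19 mm behind it; z points along the fingers, y is the line along which they close (so a half turn about z gives the same grasp; the last joint's range is limited). The gripper opens to 94 mm and grips with 3 to 60 N. Pads are 16 mm wide; open, the fingers measure 119 mm over their backs; the gripper's body (75 mm by 177 mm) begins 78 mm behind the grasp point.
Start: joints at [-1.284, 0.426, 0.074, 1.606, -0.034, 1.111, -0.067], TCP at [285.552, 611.584, 205.467] pointing down, gripper open.
Joint ranges: [-2.85, 2.85], [-0.5, 2.14], [-1.23, 1.37], [0.21, 2.46], [-1.02, 4.16], [0.16, 2.05], [-2.73, 2.73]. Speed limits (rad/s): [1.89, 1.89, 2.39, 2.39, 3.01, 3.01, 3.01].

## Interface

Orientations are given as a unit quaternion [w, x, y, z].
In Python, from plant import get_obs, snapshot, camera_info, finish_job, silhouettes, tip_of gives the robot as it stands.
- The arm moves only by the tool drive_tool, never from a script. Its argument "moves" is a list of rows, each an object of numbers: "x", "y", "z": the shift along the tool's x, y, z as a fraction of full scale; "rx", "ry", "rz": the turn, a rotation vector about the tool's x, y, z as a fraction of full scale; "jaw": the closure, from 0 (fully open) to 1 (shut). In form: [{"x": .., "y": .., "z": .., "rx": .., "ry": .., "rz": .., "jaw": ..}, ...]. A call has 1 to 12 rows; each row shifts and turns the commanded pose from where the row before left it, along the tool's axes as they then stand; what a row does not reach is not made up. Full scale, the value 1, is 0.02 m for a shift and 0.08 rad for a turn. A row lasts 1/8 s, in which the tool goes at most 62.5 mm and 10.7 degrees, less where a joint would pass 70% of its speed; a pose out of reach is approached as far as the arm can. A call with a number of a shift or a turn outside -1 to 1 is refused whole. A call with a gripper value outside its range is refused whole. The fingers move at their own pace and stop on an object; "newtons" is the grip in N (left out, the last holds). Time passes only in rows, so rows that do not move let the fingers close. It gives the time, the measured TCP pose, the force, the opening and the grip force at its end, in the units of the state.
- get_obs(): the state, without advancing time (a new reading comes with each control period).
- snapshot(name): name is "scene" or "side" or "wrist"; returns (picture, depth): 480x640x3 uint8, blue, green, red; 480x640 float32, mm along the optical axis (not along the pixel's ray), 0 where there is no reading.
- camera_info(name): a dict with "intrinsics" (3x3 intrinsics, pixels), "R" (3x3) and "t" (3): a world point X has camera coordinates R X + t. Camera axes: x right, y down, z forward; pixel columns grow to the right and rows downward; lengths in mm; the calibration is good to about 2 mm. A picture is of the moment at which its call begins: read the wrist's pose just before it. camera_info takes no time and is no camera call; for the wrist camera it gives the pose at the moment of the call.
- finish_job(): hands the job in; it is judged then, once.
Trained networks look in the newest picture that a camera, given by its name, has taken for a name from the list of things; names that differ only in an ending like _2 or _b are one class to them, and where a whole thing is asked for, a point or a joint stands for the part that bears it (a point fixed in the world has none). Each returns a list of dicts, best first, with "conf" (0 to 1); they miss things now and then, are a little off and sometimes report something else, mostly with a low value. They report only what shows in the picture. A call takes as long as a camera call.
- silhouettes(camera, target): "region" (480x640 bool, what is visible of it).
- tip_of(camera, target): "position" ([x, y, z] in mm, in world coordinates, good to about 4 mm: a listed point, or the origin of a listed thing).
The state is a dict: "time": time; "joint_pos": joint angles; "dq": joint speeds; "effort": joint torques, N m; "tool_pos": TCP position; "orientation": TCP orientation; "force": force on the tool from outside, world axes, zero at the start; "wrist_torque": the same for the moment, N m; "grip_width": finger opening in mm; "finger_force": force on a finger pad.
Only numpy, scipy, OpenCV 4.12 (cv2) and the standard library are available. Lean on these libraries where they do the work, as an engineer would, in place of code of your own. Each camera call takes 0.05 s, during which the arm holds its last target. There are 200 camera calls.

## Working session

There is one attempt and no reset: what is moved stays moved. The work goes in short steps, Python scripts to look and compute and a tool call to move; the robot and the scene stay as the last step left them, time stands still between calls to the robot, and variables do not carry over. Pictures are saved under pics/ and viewed, at most 10 in all, crops included, and the job is handed in when it is done.

Besides the shell and the picture viewer there is one more tool, called in YAML: its name, and indented under it one key for each argument. drive_tool: Moves the arm, as the interface text tells. Its arguments: {"type":"object","properties":{"moves":{"type":"array","items":{"type":"object","properties":{"x":{"type":"number","minimum":-1,"maximum":1},"y":{"type":"number","minimum":-1,"maximum":1},"z":{"type":"number","minimum":-1,"maximum":1},"rx":{"type":"number","minimum":-1,"maximum":1},"ry":{"type":"number","minimum":-1,"maximum":1},"rz":{"type":"number","minimum":-1,"maximum":1},"jaw":{"type":"number"}}}},"newtons":{"type":"number"}},"required":["moves"]}

```bash
mkdir -p pics
cat > h.py <<'E'
import numpy as np, cv2
from plant import *
def pts(cam,mask,depth,ci):
    v,u=np.nonzero(mask&(depth>0)); d=depth[v,u]
    K=np.array(ci["intrinsics"]);R=np.array(ci["R"]);t=np.array(ci["t"])
    c=np.stack([(u-K[0,2])/K[0,0]*d,(v-K[1,2])/K[1,1]*d,d],1)
    return (c-t)@R
E
python3 - <<'E'
from h import *
o=get_obs();print(o)
ims=[]
for c in ["scene","side"]:
    im,d=snapshot(c);ci=camera_info(c);np.savez(f"{c}.npz",im=im,d=d);cv2.imwrite(f"pics/{c}.png",im)
    for n in ["scraper_center","board","end1_center","end2_center"]:
        print(c,n,[(np.round(r["position"]),round(r["conf"],2)) for r in tip_of(c,n)])
        for r in silhouettes(c,n)[:3]:
            m=r["region"];P=pts(c,m,d,ci);v,u=np.nonzero(m)
            print("  sil",round(r["conf"],2),m.sum(),u.mean().round(),v.mean().round(),np.median(P,0).round(),np.percentile(P,[1,99],axis=0).round().tolist() if len(P) else 0)
E
```

```text
{'time': 0.0, 'joint_pos': array([-1.28351635,  0.42672794,  0.0738579 ,  1.6065806 , -0.0340805 ,
        1.11077962, -0.06711315]), 'dq': array([ 0.00020558, -0.00022314, -0.00020988, -0.00022086,  0.00107095,
        0.00145522,  0.00012271]), 'effort': array([-1.15125724e-03, -9.35840750e+01,  3.66645165e+00, -4.54175305e+01,
       -4.87602758e-02,  2.07260752e-02,  1.94033436e-05]), 'tool_pos': array([285.40109688, 611.23483578, 204.79018856]), 'orientation': array([-7.90123276e-05,  2.16678459e-01,  9.76242830e-01, -6.13021813e-04]), 'force': array([-0.23715358, -0.19327695,  0.30236098]), 'wrist_torque': array([-0.03233412,  0.02280265, -0.00640553]), 'finger_force': 0.0, 'grip_width': 93.83927362611514}
scene scraper_center [(array([608., 314.,  35.]), 0.6)]
  sil 0.66 3249 480.0 243.0 [635. 300.  40.] [[553.0, 286.0, 0.0], [680.0, 328.0, 70.0]]
  sil 0.6 43632 171.0 317.0 [ 582. -139.   35.] [[448.0, -309.0, 0.0], [657.0, 112.0, 41.0]]
scene board [(array([550., -32.,  -1.]), 0.85)]
scene end1_center [(array([531., -55.,  45.]), 0.63)]
  sil 0.87 363 220.0 265.0 [536. -56.  52.] [[496.0, -68.0, 39.0], [543.0, -42.0, 60.0]]
scene end2_center [(array([580.,  13.,  47.]), 0.89)]
  sil 0.68 374 279.0 274.0 [587.  11.  53.] [[569.0, -1.0, 40.0], [594.0, 25.0, 60.0]]
side scraper_center [(array([614., 314.,  38.]), 0.65)]
  sil 0.67 3080 326.0 179.0 [610. 300.  40.] [[550.0, 286.0, 4.0], [672.0, 327.0, 73.0]]
side board [(array([550., -34.,  -4.]), 0.56)]
  sil 0.57 47543 372.0 374.0 [ 550. -107.   41.] [[449.0, -211.0, 3.0], [652.0, 111.0, 43.0]]
side end1_center [(array([526., -56.,  50.]), 0.93)]
  sil 0.58 653 338.0 341.0 [524. -62.  54.] [[512.0, -69.0, 41.0], [539.0, -47.0, 62.0]]
side end2_center [(array([581.,  10.,  46.]), 0.57)]
  sil 0.85 484 364.0 291.0 [575.   5.  54.] [[564.0, -2.0, 42.0], [590.0, 20.0, 62.0]]
```

View pics/scene.png

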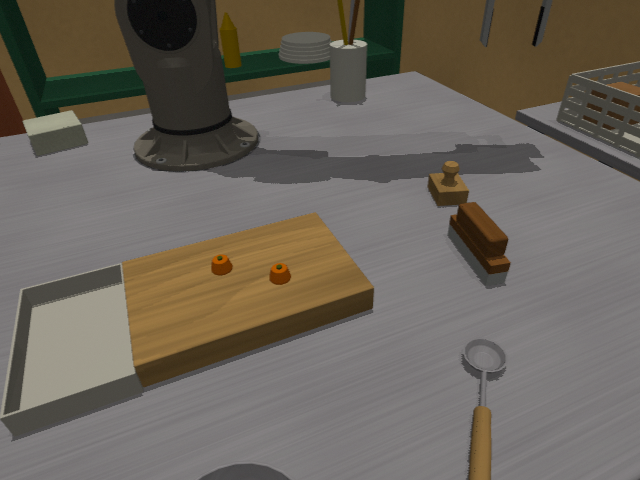

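View pics/side.png

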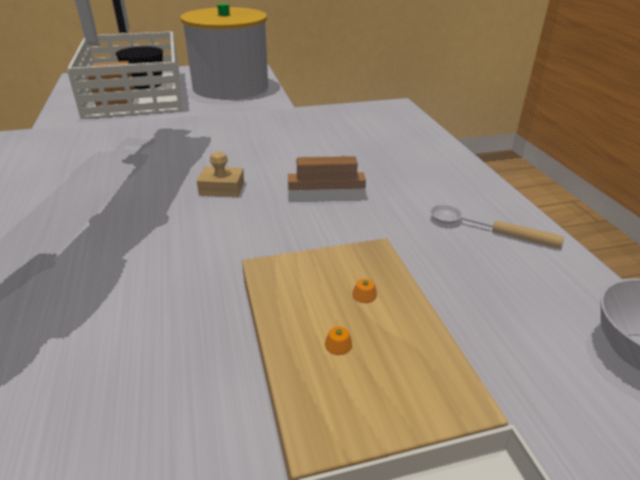

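The scene picture shows the board at about (240,290) with the tray to its left, the carrot ends at (220,265) and (280,273), and the scraper at (480,243). The press with the knob is at (448,185), clear of the scraper. The side picture agrees. Next I fit the board and scraper yaws.

Run:
```python
from h import *
for c in ["scene","side"]:
    z=np.load(c+".npz");im,d=z["im"],z["d"];ci=camera_info(c)
    P=pts(c,np.ones(d.shape,bool),d,ci)
    zoff=0
    tab=P[(P[:,0]>400)&(P[:,0]<700)&(P[:,1]>150)&(P[:,1]<250)];print(c,"table z",np.median(tab[:,2]).round(1))
    b=P[(abs(P[:,2]-40-np.median(tab[:,2]))<4)&(P[:,0]>400)&(P[:,0]<700)&(P[:,1]>-182)&(P[:,1]<160)]
    print("board z",np.median(b[:,2]).round(1),cv2.minAreaRect(b[:,:2].astype(np.float32)), np.percentile(b[:,:2],[.2,99.8],axis=0).round(1).tolist())
    # edge of +y end: max y per x bin; x edges per y bin
    xs=np.arange(470,640,10);print("ymax",[round(float(np.percentile(b[abs(b[:,0]-x)<5,1],99.5)),1) for x in xs[::3]])
    ys=np.arange(-170,100,40);print("xmin/max",[np.percentile(b[abs(b[:,1]-y)<5,0],[.5,99.5]).round(1).tolist() for y in ys])
    s=P[(P[:,0]>530)&(P[:,0]<700)&(P[:,1]>270)&(P[:,1]<345)&(P[:,2]>8)]
    print("scr",cv2.minAreaRect(s[:,:2].astype(np.float32)))
    for lo,hi in((63,80),(32,42)):
        t=s[(s[:,2]>lo)&(s[:,2]<hi)];print("band",lo,len(t),np.median(t[:,2]).round(1),cv2.minAreaRect(t[:,:2].astype(np.float32)))
```

```text
scene table z -0.6
board z 39.3 ((550.4105224609375, -31.753433227539062), (203.7554473876953, 300.0101318359375), 0.286405473947525) [[451.0, -180.8], [651.2, 117.1]]
ymax [114.6, 114.8, 116.0, 115.9, 115.4, 115.6]
xmin/max [[453.2, 651.4], [452.7, 651.4], [453.7, 650.7], [452.4, 649.9], [452.3, 650.0], [451.4, 649.9], [451.9, 649.0]]
scr ((615.0527954101562, 311.48779296875), (31.805917739868164, 132.43951416015625), 79.53260040283203)
band 63 938 69.1 ((615.7282104492188, 311.591796875), (30.842336654663086, 100.5423812866211), 78.6163558959961)
band 32 528 37.1 ((614.8818969726562, 311.87884521484375), (31.6476993560791, 131.78846740722656), 79.26329803466797)
side table z 1.6
board z 41.1 ((548.3121337890625, -31.643142700195312), (200.004638671875, 301.8321838378906), 0.5424948334693909) [[448.5, -181.7], [647.8, 116.2]]
ymax [112.9, 113.3, 113.9, 113.4, 115.2, 114.0]
xmin/max [[450.3, 647.4], [450.1, 647.0], [449.6, 646.8], [449.3, 646.2], [449.2, 645.8], [448.4, 645.7], [448.5, 644.9]]
scr ((612.6137084960938, 310.63323974609375), (34.032066345214844, 129.94139099121094), 78.5328369140625)
band 63 730 71.0 ((612.5624389648438, 310.517578125), (31.994863510131836, 99.2820053100586), 79.40528106689453)
band 32 561 38.6 ((612.6671752929688, 310.8037414550781), (33.676597595214844, 129.90438842773438), 78.5328369140625)
```

drive_tool:
  moves:
    - {"rz":-0.77,"jaw":0}
    - {"rz":-0.77,"jaw":0}
    - {"rz":-0.77,"jaw":0}
    - {"rz":-0.77,"jaw":0}
    - {"x":-0.95,"y":-0.58,"jaw":0}
    - {"x":-0.95,"y":-0.58,"jaw":0}
    - {"x":-0.95,"y":-0.58,"jaw":0}
    - {"x":-0.95,"y":-0.58,"jaw":0}
    - {"x":-0.95,"y":-0.58,"jaw":0}
    - {"x":-0.95,"y":-0.58,"jaw":0}
    - {"x":-0.95,"y":-0.58,"jaw":0}
    - {"x":-0.95,"y":-0.58,"jaw":0}

```text
$.moves[0]: bad value
```

drive_tool:
  moves:
    - {"x":-0.95,"y":-0.58,"jaw":0}
    - {"x":-0.95,"y":-0.58,"jaw":0}
    - {"x":-0.95,"y":-0.58,"jaw":0}
    - {"x":-0.95,"y":-0.58,"jaw":0}
    - {"x":-0.95,"y":-0.58,"jaw":0}
    - {"x":-0.95,"y":-0.58,"jaw":0}
    - {"x":-0.95,"y":-0.58,"jaw":0}
    - {"x":-0.95,"y":-0.58,"jaw":0}
    - {"x":-0.95,"y":-0.58,"jaw":0}
    - {"x":-0.95,"y":-0.58,"jaw":0}
    - {"x":-0.95,"y":-0.58,"jaw":0}
    - {"x":-0.95,"y":-0.58,"jaw":0}

```text
$.moves[0]: bad value
```

drive_tool:
  moves:
    - {"x":0.0,"y":0.0,"z":0.0,"rx":0.0,"ry":0.0,"rz":-0.77,"jaw":0.0}

```text
time: 1.02
tool_pos: [285.5, 611.6, 205.5]
orientation: [0.0, 0.186, 0.983, -0.0]
force: [-0.4, 0.1, 0.3]
grip_width: 94.0
finger_force: 0.0
```

drive_tool:
  moves:
    - {"x":0,"y":0,"z":0,"rx":0,"ry":0,"rz":-0.77,"jaw":0}
    - {"x":0,"y":0,"z":0,"rx":0,"ry":0,"rz":-0.77,"jaw":0}
    - {"x":0,"y":0,"z":0,"rx":0,"ry":0,"rz":-0.77,"jaw":0}
    - {"x":-0.95,"y":-0.58,"z":0,"rx":0,"ry":0,"rz":0,"jaw":0}
    - {"x":-0.95,"y":-0.58,"z":0,"rx":0,"ry":0,"rz":0,"jaw":0}
    - {"x":-0.95,"y":-0.58,"z":0,"rx":0,"ry":0,"rz":0,"jaw":0}
    - {"x":-0.95,"y":-0.58,"z":0,"rx":0,"ry":0,"rz":0,"jaw":0}
    - {"x":-0.95,"y":-0.58,"z":0,"rx":0,"ry":0,"rz":0,"jaw":0}
    - {"x":-0.95,"y":-0.58,"z":0,"rx":0,"ry":0,"rz":0,"jaw":0}
    - {"x":-0.95,"y":-0.58,"z":0,"rx":0,"ry":0,"rz":0,"jaw":0}
    - {"x":-0.95,"y":-0.58,"z":0,"rx":0,"ry":0,"rz":0,"jaw":0}
    - {"x":-0.95,"y":-0.58,"z":0,"rx":0,"ry":0,"rz":0,"jaw":0}

```text
time: 2.52
tool_pos: [434.8, 475.7, 205.5]
orientation: [-0.0, 0.095, 0.995, -0.0]
force: [-0.7, 0.2, 0.8]
grip_width: 93.6
finger_force: 0.0
```

drive_tool:
  moves:
    - {"x":-0.95,"y":-0.58,"z":0,"rx":0,"ry":0,"rz":0,"jaw":0}
    - {"x":-0.95,"y":-0.58,"z":0,"rx":0,"ry":0,"rz":0,"jaw":0}
    - {"x":-0.95,"y":-0.58,"z":0,"rx":0,"ry":0,"rz":0,"jaw":0}
    - {"x":-0.95,"y":-0.58,"z":0,"rx":0,"ry":0,"rz":0,"jaw":0}
    - {"x":-0.95,"y":-0.58,"z":0,"rx":0,"ry":0,"rz":0,"jaw":0}
    - {"x":-0.95,"y":-0.58,"z":0,"rx":0,"ry":0,"rz":0,"jaw":0}
    - {"x":-0.95,"y":-0.58,"z":0,"rx":0,"ry":0,"rz":0,"jaw":0}
    - {"x":-0.95,"y":-0.58,"z":0,"rx":0,"ry":0,"rz":0,"jaw":0}
    - {"x":-0.95,"y":-0.58,"z":0,"rx":0,"ry":0,"rz":0,"jaw":0}
    - {"x":-0.95,"y":-0.58,"z":0,"rx":0,"ry":0,"rz":0,"jaw":0}
    - {"x":-0.95,"y":-0.58,"z":0,"rx":0,"ry":0,"rz":0,"jaw":0}
    - {"x":0,"y":0,"z":0,"rx":0,"ry":0,"rz":0,"jaw":0}

```text
time: 4.03
tool_pos: [616.4, 309.7, 205.3]
orientation: [0.0, 0.096, 0.995, -0.0]
force: [0.3, 0.3, 0.2]
grip_width: 94.0
finger_force: 0.0
```

Run:
```python
from h import *
o=get_obs();ci=camera_info("wrist");im,d=snapshot("wrist");cv2.imwrite("pics/w1.png",im)
P=pts("wrist",np.ones(d.shape,bool),d,ci)
s=P[(P[:,0]>530)&(P[:,0]<700)&(P[:,1]>255)&(P[:,1]<365)]
for lo,hi in((60,80),(32,44),(-5,5)):
    t=s[(s[:,2]>lo)&(s[:,2]<hi)];print(lo,len(t),np.median(t[:,2]).round(1),cv2.minAreaRect(t[:,:2].astype(np.float32)) if len(t) else 0)
print(o["tool_pos"],o["orientation"])
```

```text
60 5057 68.8 ((612.9288330078125, 311.9791564941406), (30.06209373474121, 99.96229553222656), 78.94388580322266)
32 919 37.1 ((613.0037231445312, 311.9369812011719), (29.373859405517578, 129.8304443359375), 79.2003402709961)
-5 16309 -0.9 ((615.0068969726562, 310.00439453125), (169.98434448242188, 109.9919662475586), 0.005192914512008429)
[616.407467   309.69703299 205.31676175] [ 1.79319962e-04  9.64216714e-02  9.95340492e-01 -3.66978899e-04]
```

View pics/w1.png

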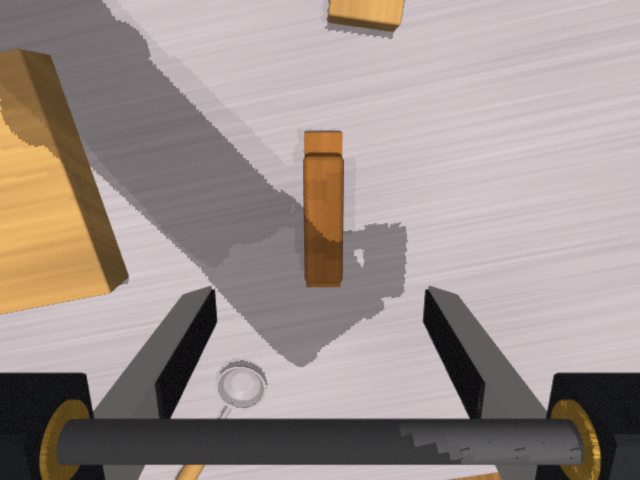

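The wrist picture shows the scraper at (323,210), lined up between the fingers. The press is at (365,12), well clear. I'm descending and gripping.

drive_tool:
  moves:
    - {"x":0.16,"y":0.06,"z":0.9,"rx":0,"ry":0,"rz":0,"jaw":0}
    - {"x":0,"y":0,"z":0.9,"rx":0,"ry":0,"rz":0,"jaw":0}
    - {"x":0,"y":0,"z":0.9,"rx":0,"ry":0,"rz":0,"jaw":0}
    - {"x":0,"y":0,"z":0.9,"rx":0,"ry":0,"rz":0,"jaw":0}
    - {"x":0,"y":0,"z":0.9,"rx":0,"ry":0,"rz":0,"jaw":0}
    - {"x":0,"y":0,"z":0.9,"rx":0,"ry":0,"rz":0,"jaw":0}
    - {"x":0,"y":0,"z":0.9,"rx":0,"ry":0,"rz":0,"jaw":0}
    - {"x":0,"y":0,"z":0.8,"rx":0,"ry":0,"rz":0,"jaw":0}
    - {"x":0,"y":0,"z":0.8,"rx":0,"ry":0,"rz":0,"jaw":0}
    - {"x":0,"y":0,"z":0.7,"rx":0,"ry":0,"rz":0,"jaw":0}
    - {"x":0,"y":0,"z":0,"rx":0,"ry":0,"rz":0,"jaw":0}

```text
time: 5.45
tool_pos: [611.3, 313.3, 32.2]
orientation: [-0.001, 0.095, 0.995, -0.001]
force: [0.4, 0.5, -0.1]
grip_width: 94.1
finger_force: 0.0
```

drive_tool:
  moves:
    - {"x":0,"y":0,"z":0,"rx":0,"ry":0,"rz":0,"jaw":0.5}
    - {"x":0,"y":0,"z":0,"rx":0,"ry":0,"rz":0,"jaw":1}
    - {"x":0,"y":0,"z":0,"rx":0,"ry":0,"rz":0,"jaw":1}
    - {"x":0,"y":0,"z":0,"rx":0,"ry":0,"rz":0,"jaw":1}
    - {"x":0,"y":0,"z":0,"rx":0,"ry":0,"rz":0,"jaw":1}
    - {"x":0,"y":0,"z":0,"rx":0,"ry":0,"rz":0,"jaw":1}
  newtons: 45

```text
time: 6.2
tool_pos: [611.8, 313.7, 33.5]
orientation: [-0.0, 0.095, 0.995, 0.0]
force: [0.2, 0.1, -0.7]
grip_width: 37.5
finger_force: 0.0
```

drive_tool:
  moves:
    - {"x":0,"y":0,"z":0,"rx":0,"ry":0,"rz":0,"jaw":1}
    - {"x":0,"y":0,"z":0,"rx":0,"ry":0,"rz":0,"jaw":1}
    - {"x":0,"y":0,"z":0,"rx":0,"ry":0,"rz":0,"jaw":1}
    - {"x":0,"y":0,"z":0,"rx":0,"ry":0,"rz":0,"jaw":1}

```text
time: 6.7
tool_pos: [611.8, 313.6, 33.4]
orientation: [-0.0, 0.095, 0.995, -0.0]
force: [0.8, -1.2, -0.2]
grip_width: 29.7
finger_force: 45.0
```

drive_tool:
  moves:
    - {"x":0,"y":0,"z":-0.8,"rx":0,"ry":0,"rz":0,"jaw":1}
    - {"x":0,"y":0,"z":-1,"rx":0,"ry":0,"rz":0,"jaw":1}
    - {"x":0,"y":0,"z":-1,"rx":0,"ry":0,"rz":0,"jaw":1}
    - {"x":0,"y":0,"z":-1,"rx":0,"ry":0,"rz":-0.83,"jaw":1}
    - {"x":0,"y":0,"z":-0.2,"rx":0,"ry":0,"rz":-0.83,"jaw":1}
    - {"x":0,"y":0,"z":0,"rx":0,"ry":0,"rz":-0.83,"jaw":1}
    - {"x":0.24,"y":-0.94,"z":0,"rx":0,"ry":0,"rz":0,"jaw":1}
    - {"x":0.24,"y":-0.94,"z":0,"rx":0,"ry":0,"rz":0,"jaw":1}
    - {"x":0.24,"y":-0.94,"z":0,"rx":0,"ry":0,"rz":0,"jaw":1}
    - {"x":0.24,"y":-0.94,"z":0,"rx":0,"ry":0,"rz":0,"jaw":1}
    - {"x":0.24,"y":-0.94,"z":0,"rx":0,"ry":0,"rz":0,"jaw":1}
    - {"x":0.24,"y":-0.94,"z":0,"rx":0,"ry":0,"rz":0,"jaw":1}

```text
time: 8.2
tool_pos: [583.7, 199.2, 113.5]
orientation: [0.0, -0.004, 1.0, -0.0]
force: [0.2, 0.4, -2.2]
grip_width: 30.1
finger_force: 45.0
```

drive_tool:
  moves:
    - {"x":0.24,"y":-0.94,"z":0,"rx":0,"ry":0,"rz":0,"jaw":1}
    - {"x":0.24,"y":-0.94,"z":0,"rx":0,"ry":0,"rz":0,"jaw":1}
    - {"x":0.24,"y":-0.94,"z":0,"rx":0,"ry":0,"rz":0,"jaw":1}
    - {"x":0.24,"y":-0.94,"z":0,"rx":0,"ry":0,"rz":0,"jaw":1}
    - {"x":0.24,"y":-0.94,"z":0,"rx":0,"ry":0,"rz":0,"jaw":1}
    - {"x":0.24,"y":-0.94,"z":0,"rx":0,"ry":0,"rz":0,"jaw":1}
    - {"x":0.24,"y":-0.94,"z":0,"rx":0,"ry":0,"rz":0,"jaw":1}
    - {"x":0,"y":0,"z":0,"rx":0,"ry":0,"rz":0,"jaw":1}

```text
time: 9.2
tool_pos: [551.3, 66.7, 113.6]
orientation: [-0.0, -0.003, 1.0, -0.0]
force: [-0.0, 0.2, -1.8]
grip_width: 29.7
finger_force: 45.0
```

Run:
```python
from h import *
o=get_obs();print(o["time"],o["tool_pos"],o["orientation"],o["force"],o["wrist_torque"])
im,d=snapshot("side");ci=camera_info("side");cv2.imwrite("pics/s2.png",im)
for n in ["scraper_center","end1_center","end2_center"]:
    print(n,[(np.round(r["position"]),round(r["conf"],2)) for r in tip_of("side",n)])
ci=camera_info("scene");im,d=snapshot("scene");P=pts("scene",np.ones(d.shape,bool),d,ci)
for n in ["scraper_center","end1_center","end2_center"]:
    print(n,[(np.round(r["position"]),round(r["conf"],2)) for r in tip_of("scene",n)])
```

```text
9.2 [551.26830785  66.68077798 113.55940993] [-6.72693089e-05 -3.26741756e-03  9.99994637e-01 -2.10841084e-04] [-0.03169202  0.22213278 -1.80770855] [0.08998604 0.0086504  0.00117448]
scraper_center [(array([552.,  70., 118.]), 0.65)]
end1_center []
end2_center []
scraper_center [(array([550.,  67., 115.]), 0.88)]
end1_center [(array([528., -55.,  48.]), 0.83), (array([550.,  72., 117.]), 0.52)]
end2_center [(array([576.,  14.,  43.]), 0.59)]
```

View pics/s2.png

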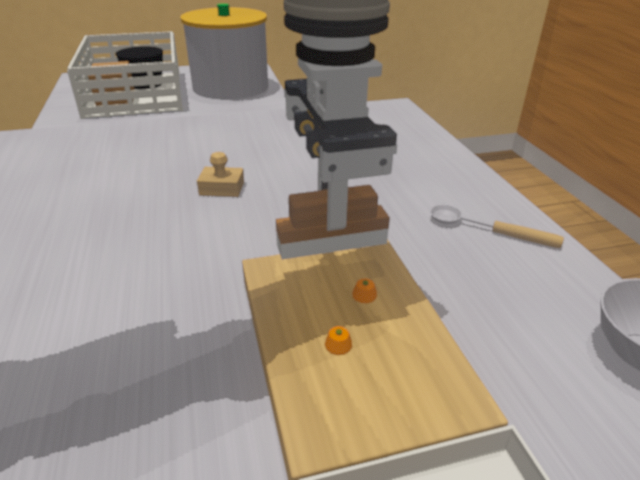

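The scraper hangs level at (333,222), behind both ends at (365,290) and (338,340). I'm lowering its foot.

drive_tool:
  moves:
    - {"x":0,"y":0,"z":0.9,"rx":0,"ry":0,"rz":0,"jaw":1}
    - {"x":0,"y":0,"z":0.7,"rx":0,"ry":0,"rz":0,"jaw":1}
    - {"x":0,"y":0,"z":0.3,"rx":0,"ry":0,"rz":0,"jaw":1}
    - {"x":0,"y":0,"z":0.05,"rx":0,"ry":0,"rz":0,"jaw":1}
    - {"x":0,"y":0,"z":0,"rx":0,"ry":0,"rz":0,"jaw":1}

```text
time: 10.22
tool_pos: [551.8, 68.7, 74.6]
orientation: [0.0, -0.004, 1.0, -0.0]
force: [-0.2, 0.4, -2.3]
grip_width: 29.9
finger_force: 45.0
```

drive_tool:
  moves:
    - {"x":0,"y":0,"z":0.05,"rx":0,"ry":0,"rz":0,"jaw":1}
    - {"x":0,"y":0,"z":0,"rx":0,"ry":0,"rz":0,"jaw":1}

```text
time: 10.48
tool_pos: [551.7, 68.7, 73.7]
orientation: [0.0, -0.004, 1.0, 0.0]
force: [-0.1, -0.9, -3.1]
grip_width: 29.8
finger_force: 45.0
```

drive_tool:
  moves:
    - {"x":0,"y":0,"z":0.03,"rx":0,"ry":0,"rz":0,"jaw":1}
    - {"x":0,"y":0,"z":0,"rx":0,"ry":0,"rz":0,"jaw":1}

```text
time: 10.72
tool_pos: [551.7, 68.7, 73.3]
orientation: [0.0, -0.004, 1.0, 0.0]
force: [-2.4, -0.2, 4.4]
grip_width: 30.0
finger_force: 45.0
```

drive_tool:
  moves:
    - {"x":0,"y":0,"z":0.03,"rx":0,"ry":0,"rz":0,"jaw":1}
    - {"x":0,"y":0,"z":0,"rx":0,"ry":0,"rz":0,"jaw":1}

```text
time: 10.98
tool_pos: [551.8, 68.7, 73.3]
orientation: [0.0, -0.004, 1.0, 0.0]
force: [-6.9, -0.6, 16.4]
grip_width: 29.6
finger_force: 45.0
```

drive_tool:
  moves:
    - {"x":0,"y":0,"z":-0.02,"rx":0,"ry":0,"rz":0,"jaw":1}
    - {"x":0,"y":-0.3,"z":0,"rx":0,"ry":0,"rz":0,"jaw":1}
    - {"x":0,"y":-0.5,"z":0,"rx":0,"ry":0,"rz":0,"jaw":1}
    - {"x":0,"y":-0.5,"z":0,"rx":0,"ry":0,"rz":0,"jaw":1}
    - {"x":0,"y":-0.5,"z":0,"rx":0,"ry":0,"rz":0,"jaw":1}
    - {"x":0,"y":-0.5,"z":0,"rx":0,"ry":0,"rz":0,"jaw":1}
    - {"x":0,"y":-0.5,"z":0,"rx":0,"ry":0,"rz":0,"jaw":1}

```text
time: 11.85
tool_pos: [552.8, 13.3, 73.3]
orientation: [0.001, -0.005, 1.0, 0.001]
force: [0.7, 4.8, 5.4]
grip_width: 29.9
finger_force: 45.0
```

drive_tool:
  moves:
    - {"x":0,"y":-0.5,"z":0,"rx":0,"ry":0,"rz":0,"jaw":1}
    - {"x":0,"y":-0.5,"z":0,"rx":0,"ry":0,"rz":0,"jaw":1}
    - {"x":0,"y":-0.5,"z":0,"rx":0,"ry":0,"rz":0,"jaw":1}
    - {"x":0,"y":-0.5,"z":0,"rx":0,"ry":0,"rz":0,"jaw":1}
    - {"x":0,"y":-0.5,"z":0,"rx":0,"ry":0,"rz":0,"jaw":1}
    - {"x":0,"y":-0.5,"z":0,"rx":0,"ry":0,"rz":0,"jaw":1}
    - {"x":0,"y":-0.5,"z":0,"rx":0,"ry":0,"rz":0,"jaw":1}
    - {"x":0,"y":-0.5,"z":0,"rx":0,"ry":0,"rz":0,"jaw":1}

```text
time: 12.85
tool_pos: [553.5, -66.6, 73.3]
orientation: [0.001, -0.005, 1.0, 0.001]
force: [1.0, 5.7, 7.0]
grip_width: 29.5
finger_force: 45.0
```

Run:
```python
from h import *
ims=[]
for c in ["side","scene"]:
    im,d=snapshot(c);ims.append(im)
    for n in ["end1_center","end2_center"]:
        print(c,n,[(np.round(r["position"]),round(r["conf"],2)) for r in tip_of(c,n)])
cv2.imwrite("pics/s3.png",np.hstack([ims[0][180:480,200:600],ims[1][150:450,0:400]]))
print(get_obs()["time"])
```

```text
side end1_center [(array([523., -97.,  49.]), 0.67)]
side end2_center [(array([580., -97.,  46.]), 0.7)]
scene end1_center [(array([524., -99.,  48.]), 0.87)]
scene end2_center [(array([578., -98.,  48.]), 0.82)]
13.15
```

View pics/s3.png

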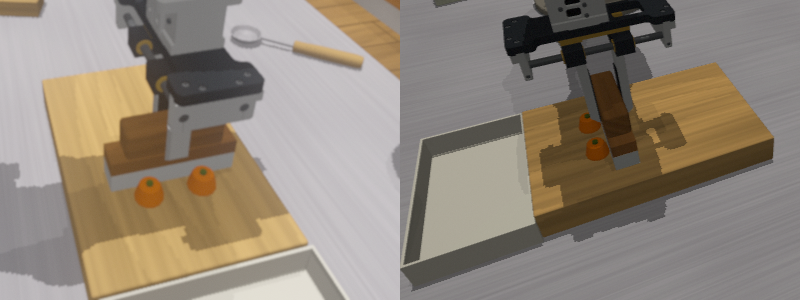

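Both ends sit against the foot, at crop pixels (149,192) and (202,180). I'm wiping on over the edge.

drive_tool:
  moves:
    - {"x":0,"y":-0.5,"z":0,"rx":0,"ry":0,"rz":0,"jaw":1}
    - {"x":0,"y":-0.5,"z":0,"rx":0,"ry":0,"rz":0,"jaw":1}
    - {"x":0,"y":-0.5,"z":0,"rx":0,"ry":0,"rz":0,"jaw":1}
    - {"x":0,"y":-0.5,"z":0,"rx":0,"ry":0,"rz":0,"jaw":1}
    - {"x":0,"y":-0.5,"z":0,"rx":0,"ry":0,"rz":0,"jaw":1}
    - {"x":0,"y":-0.5,"z":0,"rx":0,"ry":0,"rz":0,"jaw":1}
    - {"x":0,"y":-0.5,"z":0,"rx":0,"ry":0,"rz":0,"jaw":1}
    - {"x":0,"y":-0.5,"z":0,"rx":0,"ry":0,"rz":0,"jaw":1}
    - {"x":0,"y":-0.5,"z":0,"rx":0,"ry":0,"rz":0,"jaw":1}
    - {"x":0,"y":-0.5,"z":0,"rx":0,"ry":0,"rz":0,"jaw":1}
    - {"x":0,"y":-0.27,"z":0,"rx":0,"ry":0,"rz":0,"jaw":1}
    - {"x":0,"y":0,"z":0,"rx":0,"ry":0,"rz":0,"jaw":1}

```text
time: 14.65
tool_pos: [554.4, -172.8, 73.3]
orientation: [0.001, -0.004, 1.0, 0.0]
force: [0.5, 1.1, 6.4]
grip_width: 29.6
finger_force: 45.0
```

Run:
```python
from h import *
ims=[]
for c in ["side","scene"]:
    im,d=snapshot(c);ims.append(im)
    for n in ["end1_center","end2_center"]:
        print(c,n,[(np.round(r["position"]),round(r["conf"],2)) for r in tip_of(c,n)])
cv2.imwrite("pics/s4.png",np.hstack([ims[0][180:480,200:600],ims[1][150:450,0:400]]))
print(get_obs()["time"])
```

```text
side end1_center []
side end2_center []
scene end1_center [(array([ 526., -225.,   11.]), 0.75)]
scene end2_center [(array([ 580., -224.,    9.]), 0.8)]
14.95
```

View pics/s4.png

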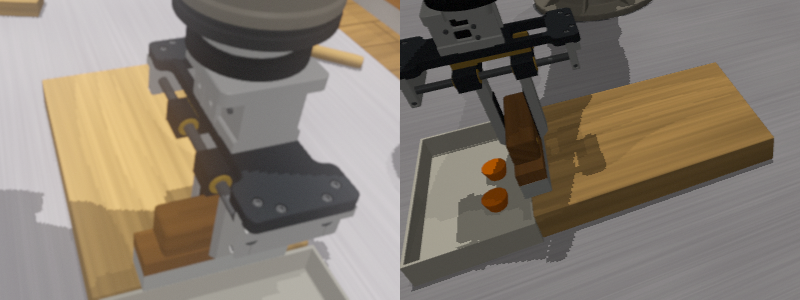

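Both ends lie in the tray, at crop pixels (494,168) and (494,199). I'm bringing the scraper back to mid-board and setting it down.

drive_tool:
  moves:
    - {"x":0,"y":0,"z":-0.4,"rx":0,"ry":0,"rz":0,"jaw":1}
    - {"x":0,"y":0.8,"z":0,"rx":0,"ry":0,"rz":0,"jaw":1}
    - {"x":0,"y":0.9,"z":0,"rx":0,"ry":0,"rz":0,"jaw":1}
    - {"x":0,"y":0.9,"z":0,"rx":0,"ry":0,"rz":0,"jaw":1}
    - {"x":0,"y":0.9,"z":0,"rx":0,"ry":0,"rz":0,"jaw":1}
    - {"x":0,"y":0.9,"z":0,"rx":0,"ry":0,"rz":0,"jaw":1}
    - {"x":0,"y":0.9,"z":0,"rx":0,"ry":0,"rz":0,"jaw":1}
    - {"x":0,"y":0.8,"z":0,"rx":0,"ry":0,"rz":0,"jaw":1}
    - {"x":0,"y":0.5,"z":0,"rx":0,"ry":0,"rz":0,"jaw":1}
    - {"x":0,"y":0,"z":0,"rx":0,"ry":0,"rz":0,"jaw":1}
    - {"x":0,"y":0,"z":0.3,"rx":0,"ry":0,"rz":0,"jaw":1}
    - {"x":0,"y":0,"z":0.1,"rx":0,"ry":0,"rz":0,"jaw":1}

```text
time: 16.45
tool_pos: [552.5, -41.5, 73.2]
orientation: [-0.0, -0.004, 1.0, -0.0]
force: [-15.2, 0.6, 46.3]
grip_width: 30.2
finger_force: 45.0
```

drive_tool:
  moves:
    - {"x":0,"y":0,"z":0,"rx":0,"ry":0,"rz":0,"jaw":1}
    - {"x":0,"y":0,"z":0,"rx":0,"ry":0,"rz":0,"jaw":1}

```text
time: 16.7
tool_pos: [552.5, -41.5, 73.3]
orientation: [-0.0, -0.004, 1.0, 0.0]
force: [-7.1, 0.2, 16.5]
grip_width: 29.5
finger_force: 45.0
```

drive_tool:
  moves:
    - {"x":0,"y":0,"z":-0.03,"rx":0,"ry":0,"rz":0,"jaw":1}
    - {"x":0,"y":0,"z":0,"rx":0,"ry":0,"rz":0,"jaw":1}
    - {"x":0,"y":0,"z":0,"rx":0,"ry":0,"rz":0,"jaw":0.5}
    - {"x":0,"y":0,"z":0,"rx":0,"ry":0,"rz":0,"jaw":0.2}
    - {"x":0,"y":0,"z":0,"rx":0,"ry":0,"rz":0,"jaw":0}
    - {"x":0,"y":0,"z":0,"rx":0,"ry":0,"rz":0,"jaw":0}
    - {"x":0,"y":0,"z":0,"rx":0,"ry":0,"rz":0,"jaw":0}
    - {"x":0,"y":0,"z":0,"rx":0,"ry":0,"rz":0,"jaw":0}

```text
time: 17.7
tool_pos: [552.6, -40.7, 73.3]
orientation: [-0.0, -0.004, 1.0, -0.0]
force: [0.7, -1.8, -0.4]
grip_width: 86.2
finger_force: 0.0
```

drive_tool:
  moves:
    - {"x":0,"y":0,"z":-0.4,"rx":0,"ry":0,"rz":0,"jaw":0}
    - {"x":0,"y":0,"z":-0.9,"rx":0,"ry":0,"rz":0,"jaw":0}
    - {"x":0,"y":0,"z":-0.9,"rx":0,"ry":0,"rz":0,"jaw":0}
    - {"x":0,"y":0,"z":-0.9,"rx":0,"ry":0,"rz":0,"jaw":0}
    - {"x":0,"y":0,"z":-0.9,"rx":0,"ry":0,"rz":0,"jaw":0}
    - {"x":0,"y":0,"z":-0.9,"rx":0,"ry":0,"rz":0,"jaw":0}
    - {"x":0,"y":0,"z":-0.6,"rx":0,"ry":0,"rz":0,"jaw":0}
    - {"x":0,"y":0,"z":0,"rx":0,"ry":0,"rz":0,"jaw":0}
    - {"x":0,"y":0,"z":0,"rx":0,"ry":0,"rz":0,"jaw":0}

```text
time: 18.82
tool_pos: [552.3, -40.7, 182.9]
orientation: [-0.0, -0.004, 1.0, -0.0]
force: [-0.1, 1.6, -0.4]
grip_width: 93.8
finger_force: 0.0
```

Run:
```python
from h import *
im,d=snapshot("scene")
for n in ["scraper_center","end1_center","end2_center"]:
    print(n,[(np.round(r["position"]),round(r["conf"],2)) for r in tip_of("scene",n)])
cv2.imwrite("pics/s5.png",im[100:450,0:500]); print(get_obs()["time"])
```

```text
scraper_center [(array([548., -41.,  76.]), 0.58)]
end1_center [(array([ 526., -225.,   10.]), 0.9)]
end2_center [(array([ 579., -226.,    6.]), 0.68)]
19.025
```

View pics/s5.png

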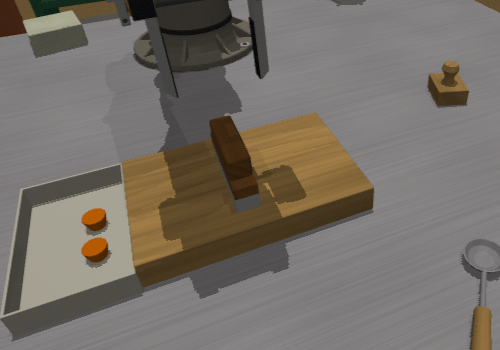

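The scraper stands upright on the board at (237,165), both ends are in the tray at (94,218) and (95,249), and the gripper is clear.

```bash
python3 -c "from plant import *; print(finish_job())"
```

```text
the job is handed in; nothing more can be done
None
```

Both carrot ends were wiped into the tray with the scraper only, the scraper was left standing upright on the board, and the job was handed in at about 19 s.

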